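# Raise and lock the pipette stand

### The job

Set up the stowed pipette stand for use: press its crossbar down and turn it anticlockwise to free it from the bayonet collar, then draw it up and feel for the place where the sprung button pops out through the hole in the sleeve. Leave the crossbar locked at that height and let go of it, with the other things on the bench left where they are.

Things in the scene. Friction and masses are not known exactly. Their poses are not given: they have to be found in the camera images.
- stand: Telescopic pipette stand, fixed: round grey foot (170 mm across, 12 high), upright steel sleeve (45 mm across, up to 134 mm) with an aluminium inner tube that slides and turns in it and carries the crossbar, and a dark bayonet collar on top. Origin under the foot's centre on the tube's axis, z up, x roughly towards the side of the sleeve's one hole. Let go unlocked, the tube floats on its spring.
- collar (a point): Bayonet collar, 61 mm across, 134 to 158 mm high (point: centre of its top). Two lugs of the inner tube stand in notches of its J slots, pushed up by a soft spring: press the tube down 5 mm (about 6 N; it bottoms at 10 mm), turn it anticlockwise from above under the overhang; clear from 55 degrees on (stop at 97), it can be drawn up; unheld, the spring lifts it about 25 mm.
- bar_mid (a point): Centre of the white crossbar on the inner tube, the thing to grip: 130 mm long, 14 thick, 22 high, plain over the middle 70 mm; short prongs (50 mm across, 6 high) at its lower edge near each end. Site x along the bar, z up. Stowed, it is 206 mm above the bench with x at -37 degrees from the stand's x. The stem below is 24 mm across.
- rise (a joint): Height of the inner tube, m: 0 stowed, negative pressed down, 0.0575 at the upper stop, where the button is level with the hole (holding it there takes about 7 N upward). Locked and let go, it settles at about 0.055.
- turn (a joint): Turn of the inner tube, rad, anticlockwise from above: 0 stowed, 0.96 lugs clear, 1.69 end stop.
- button (a joint): Sprung button in the inner tube, 8 mm across, domed, hidden in the sleeve at first. m: 0.001 pressed in, 0.007 out of the hole (4 mm proud). The hole (10.7 mm wide, 12 high, centre at 112 mm, in a dark frame) is up to 13 degrees either side of the stand's x: the button meets it at a turn of 1.00 to 1.44 rad, to within 0.07. Find it by turning slowly with the tube at its upper stop; once out, the bar is locked but for a few mm.
- pipette_a: hand pipette, 260 mm long, 28 mm thick, lying beside the stand; origin under its middle. To be left alone.
- pipette_b: second hand pipette, as the first, lying further off. To be left alone.
- tip_box: closed box of pipette tips, 87 x 122 x 72 mm high, beside the stand; origin under its centre. To be left alone.
- timer: small upright white timer, 22 x 65 x 60 mm high, on the robot's side of the stand; origin under its centre. To be left alone.
- tube_rack: grey rack of sample tubes, 90 x 190 x 78 mm high, on the right; origin under its centre. To be left alone.
Mind the look-alikes: they are no part of the job. What is shaped like the stand but green or pink is not meant.

How it is judged:
By the outcome, as a careful person would: the job done as asked, in the order asked, and still so for the second after the job is handed in, with the robot touching nothing.
It also fails if it takes over 48 s, if anything falls off the work surface, if the arm or the gripper's body presses on something with over 40 N, if the wrist force passes 120 N, or if a joint passes its speed limit or range.

### The arm

A 6-joint arm with a two-finger parallel gripper is mounted at the origin on the work surface. World frame = base frame: x ahead of the robot, y to its left, z up, the work surface at z = 0. Lengths are in m, angles in degrees, forces in N, time in s.
With the tool pointing down it reaches from about 0.4 to 0.825 m from the base axis. Payload 7 kg.
Tool frame: the origin (TCP) lies midway between the tips of the shut fingers; the grasp point (between the pads) lies ctrl.tcp_to_grasp behind it (ctrl.tcp_to_grasp is the distance from the TCP to the grasp point, in m); z points along the fingers, y is the line along which they close (so a half turn about z gives the same grasp; the last joint's range is limited). The gripper opens to 88 mm and grips with 3 to 60 N. Pads are 19 mm wide; open, the fingers measure 130 mm over their backs; the gripper's body (78 mm by 193 mm) begins 47 mm behind the grasp point.
Start: joints at [93.283, 20.546, 0.682, 0, -70.136, -16.507], TCP at [0.154, 0.657, 0.227] pointing down, gripper open.
Joint ranges: [-176.03, 176.03], [-82.01, 121.73], [-58.28, 71.71], [-173.87, 95.51], [-174.79, -0.11], [-173.66, 173.66]. Speed limits (degrees/s): [136.94, 136.94, 172.46, 180, 180, 180].

### API

Orientations are given as [roll, pitch, yaw] about the fixed x, y, z axes, in that order (R = Rz(yaw) Ry(pitch) Rx(roll)).
In Python, from plant import ctrl, imaging, close_job gives the robot as it stands.
- The arm moves only by the shell command python3 -m crank 'ROWS'. ROWS is JSON, a list of rows, each a list of 3 entries, a list of its own where there are three numbers: the shift along the world's x, y, z in m, then the turn, a rotation vector about the world's x, y, z in degrees, then the opening, from -1 (shut) to 1 (fully open), so that 0 is half open. A call has 1 to 12 rows; each row shifts and turns the commanded pose from where the row before left it; what a row does not reach is not made up. A row lasts 1/10 s, in which the tool goes at most 50 mm and 8.59 degrees, less where a joint would pass 70% of its speed; a pose out of reach is approached as far as the arm can. A call is refused whole if a number of a shift passes 0.05 or a number of a turn 8.59, either way. A call with a gripper value outside its range is refused whole. The fingers move at their own pace and stop on an object; the grip force is fixed at half the most. Time passes only in rows, so rows that do not move let the fingers close. It gives the time, the measured TCP pose, the force, the opening and the grip force at its end, in the units of the state.
- ctrl.get_obs(): the state, without advancing time (a new reading comes with each control period).
- imaging.snapshot(name): name is "scene" or "top" or "wrist"; returns (picture, depth): 384x512x3 uint8, blue, green, red; 384x512 float32, m along the optical axis (not along the pixel's ray), 0 where there is no reading.
- imaging.camera_model(name): a dict with "mtx" (3x3 intrinsics, pixels), "D" ([k1, k2, p1, p2, k3] as OpenCV has them; the pictures are not rectified), "R" (3x3) and "t" (3): a world point X has camera coordinates R X + t. Camera axes: x right, y down, z forward; pixel columns grow to the right and rows downward; lengths in m; the calibration is good to about 2 mm. A picture is of the moment at which its call begins: read the wrist's pose just before it. camera_model takes no time and is no camera call; for the wrist camera it gives the pose at the moment of the call.
- close_job(): hands the job in; it is judged then, once.
The state is a dict: "clock": time; "joint_pos": joint angles; "qvel": joint speeds; "tau": joint torques, N m; "tool_pos": TCP position; "orientation": TCP orientation; "force": force on the tool from outside, world axes, zero at the start; "moment": the same for the moment, N m; "opening": finger opening in m; "gripper_force": force on a finger pad.
Only numpy, scipy, OpenCV 4.12 (cv2) and the standard library are available. Lean on these libraries where they do the work, as an engineer would, in place of code of your own. Each camera call takes 0.05 s, during which the arm holds its last target. There are 200 camera calls.

## Working session

There is one attempt and no reset: what is moved stays moved. The work goes in short steps, Python scripts to look and compute and a shell command to move; the robot and the scene stay as the last step left them, time stands still between calls to the robot, and variables do not carry over. Pictures are saved under pics/ and viewed, at most 10 in all, crops included, and the job is handed in when it is done.

```bash
mkdir -p pics; python3 - <<'E'
from plant import ctrl, imaging
import cv2, numpy as np
print(ctrl.get_obs(), ctrl.tcp_to_grasp)
for n in ("scene","top"):
    p,d=imaging.snapshot(n); cv2.imwrite(f"pics/{n}0.png",p); np.save(f"{n}0.npy",d)
    m=imaging.camera_model(n); print(n,{k:np.round(v,4).tolist() for k,v in m.items()})
E
```

```text
{'clock': 0.0, 'joint_pos': array([ 9.32837189e+01,  2.05919222e+01,  6.35561645e-01, -2.01071416e-02,
       -7.01374650e+01, -1.65054057e+01]), 'qvel': array([-0.01918045, -0.02685639, -0.05957353, -0.02160679, -0.02112448,
        0.05034716]), 'tau': array([-2.09575366e-03, -5.82708871e+01,  2.93062609e+01,  6.99722975e+00,
        6.91663125e-03, -1.56422452e-04]), 'tool_pos': array([0.15431682, 0.65662606, 0.22563083]), 'orientation': array([ 1.79904670e+02, -8.53573331e-03, -1.32285269e+01]), 'force': array([-0.12272449,  0.11042005,  0.94365735]), 'moment': array([0.03220954, 0.02514966, 0.03109367]), 'gripper_force': 0.0, 'opening': 0.08754923853895774} 0.0188
scene {'mtx': [[379.006, 0.0, 263.5923], [0.0, 379.006, 193.8381], [0.0, 0.0, 1.0]], 'D': [-0.049, 0.0, 0.0, 0.0, 0.0], 'R': [[0.8065, 0.5913, 0.0043], [0.3863, -0.5213, -0.7609], [-0.4476, 0.6153, -0.6489]], 't': [-0.3571, -0.0564, 1.3976]}
top {'mtx': [[450.1932, 0.0, 257.1947], [0.0, 450.1932, 189.5757], [0.0, 0.0, 1.0]], 'D': [-0.1656, 0.0, 0.0, 0.0, 0.0], 'R': [[-0.0262, -0.9996, -0.0087], [-0.9911, 0.0271, -0.1304], [0.1306, 0.0052, -0.9914]], 't': [0.007, 0.4647, 1.7863]}
```

View pics/scene0.png

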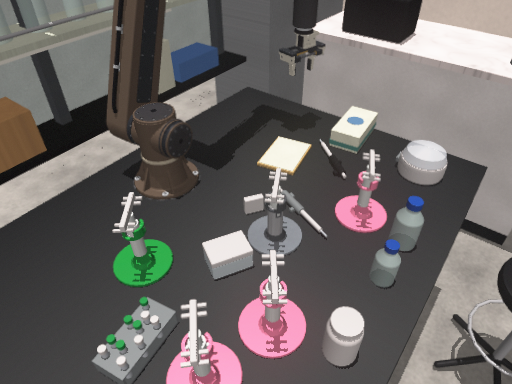

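View pics/top0.png

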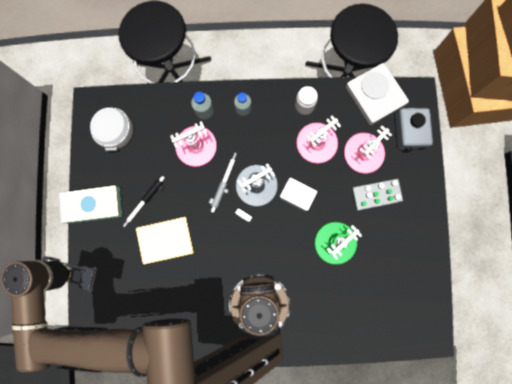

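Look-alikes in the scene view are the green stand (140,250) and the pink stands (362,205), (272,315) and (200,370). The grey-footed stand at scene (275,230) / top (257,185) matches the description, so I choose that one. Next I measure it and check it in a crop.

```bash
cat > h.py <<'E'
import cv2, numpy as np
from plant import imaging
def cloud(n,d,box,m=None):
    m=m or imaging.camera_model(n); u0,v0,u1,v1=box
    vv,uu=np.mgrid[v0:v1,u0:u1]; z=d[v0:v1,u0:u1].ravel()
    pn=cv2.undistortPoints(np.c_[uu.ravel(),vv.ravel()].astype(float).reshape(-1,1,2),m["mtx"],np.array(m["D"])).reshape(-1,2)
    X=np.c_[pn,np.ones(len(pn))]*z[:,None]
    return ((X-np.array(m["t"]))@np.array(m["R"]))[z>0]
def bar(P,c,z0,z1):
    s=P[(P[:,2]>z0)&(P[:,2]<z1)&(np.hypot(*(P[:,:2]-c).T)<.1)]
    r=cv2.minAreaRect(s[:,:2].astype(np.float32)*1000)
    w=np.linalg.svd(s[:,:2]-s[:,:2].mean(0))[2][0]
    return len(s),s.mean(0).round(4),np.degrees(np.arctan2(w[1],w[0])),r
E
python3 - <<'E'
from h import *
for n,box in(("top",(215,145,320,230)),("scene",(235,160,335,260))):
    P=cloud(n,np.load(n+"0.npy"),box)
    c=np.array([P[P[:,2]>.2][:,0].mean(),P[P[:,2]>.2][:,1].mean()])
    print(n,c,np.percentile(P[:,2],[1,50,99.5]))
    print(" bar",bar(P,c,.19,.24))
    s=P[(P[:,2]>.006)&(P[:,2]<.018)]; s=s[np.hypot(*(s[:,:2]-c).T)<.12]
    print(" foot",cv2.minEnclosingCircle(s[:,:2].astype(np.float32)))
    for a,b in((.14,.165),(.05,.12),(.02,.05),(.05,.08)):
        s=P[(P[:,2]>a)&(P[:,2]<b)]; print(a,b,len(s),s.mean(0).round(3),s.min(0).round(3),s.max(0).round(3))
a=cv2.imread("pics/top0.png")[140:235,210:325]; b=cv2.imread("pics/scene0.png")[160:265,235:335]
cv2.imwrite("pics/crop.png",np.hstack([cv2.resize(a,(400,330),interpolation=3),cv2.resize(b,(400,330),interpolation=3)]))
E
```

```text
top [ 0.4863871  -0.00412927] [-0.00987225  0.00322913  0.21897665]
 bar (238, array([ 0.4856, -0.0034,  0.2109]), np.float64(118.53907331321867), ((486.9190368652344, -2.4505615234375), (51.212581634521484, 128.92645263671875), 28.270238876342773))
 foot ((0.4866763949394226, -0.0038600063417106867), 0.11942412704229355)
0.14 0.165 86 [ 0.484 -0.002  0.157] [ 0.456 -0.029  0.141] [0.516 0.024 0.165]
0.05 0.12 784 [ 0.429 -0.14   0.071] [ 0.341 -0.237  0.051] [0.502 0.081 0.116]
0.02 0.05 334 [0.486 0.039 0.026] [ 0.338 -0.264  0.02 ] [0.644 0.167 0.05 ]
0.05 0.08 755 [ 0.428 -0.139  0.07 ] [ 0.341 -0.237  0.051] [0.502 0.081 0.08 ]
scene [ 0.52526412 -0.06413558] [-0.00137618  0.00414592  0.21980852]
 bar (250, array([ 0.5026, -0.0324,  0.2101]), np.float64(-63.08522157872772), ((493.2789001464844, -22.654644012451172), (50.26383590698242, 90.16281127929688), 33.23579025268555))
 foot ((0.49299436807632446, -0.007821593433618546), 0.0886627808213234)
0.14 0.165 140 [ 0.496 -0.009  0.153] [ 0.453 -0.031  0.14 ] [0.516 0.027 0.165]
0.05 0.12 769 [ 0.46  -0.068  0.073] [ 0.338 -0.182  0.05 ] [0.51  0.082 0.119]
0.02 0.05 682 [0.45  0.084 0.03 ] [ 0.23  -0.168  0.02 ] [0.618 0.436 0.05 ]
0.05 0.08 627 [ 0.453 -0.08   0.068] [ 0.338 -0.182  0.05 ] [0.508 0.082 0.08 ]
```

View pics/crop.png

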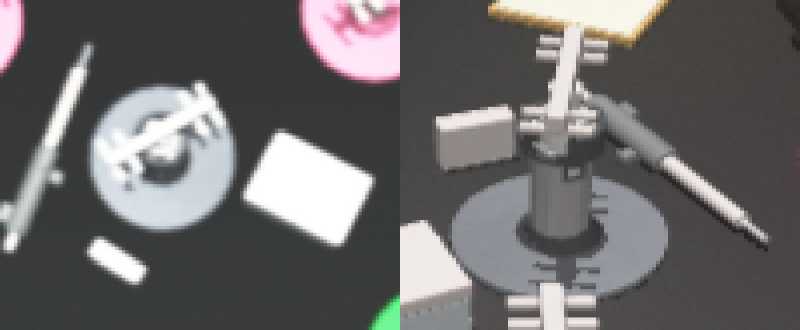

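The crop shows the grey stand with its white bar (top crop 160,135) running from lower left to upper right, which is about -61.6° in the world frame. The hole's dark frame is at scene pixel ~(278,215). Bar centre is about (0.486,-0.003) with its top at 0.217, which matches the given sizes (rect 51x129 mm).

```bash
python3 -m crank '[[[0.01,-0.01,0.045],[0,0,0],1],[[0.02,-0.03,0.03],[0,0,-5],1],[[0.022,-0.043,0],[0,0,-5],1],[[0.022,-0.043,0],[0,0,-5],1],[[0.022,-0.043,0],[0,0,-5],1],[[0.022,-0.043,0],[0,0,-5],1],[[0.022,-0.043,0],[0,0,-5],1],[[0.022,-0.043,0],[0,0,-5],1],[[0.022,-0.043,0],[0,0,-5],1],[[0.022,-0.043,0],[0,0,-5],1],[[0.022,-0.043,0],[0,0,-3.4],1],[[0.022,-0.043,0],[0,0,0],1]]'
python3 -m crank '[[[0.022,-0.043,0],[0,0,0],1],[[0.022,-0.043,0],[0,0,0],1],[[0.022,-0.043,0],[0,0,0],1],[[0.015,-0.025,0],[0,0,0],1],[[0,0,0],[0,0,0],1],[[0,0,0],[0,0,0],1],[[0,0,0],[0,0,0],1]]'
python3 - <<'E'
from h import *
from plant import ctrl
print(ctrl.get_obs()["joint_pos"].round(1))
m=imaging.camera_model("wrist");p,d=imaging.snapshot("wrist"); cv2.imwrite("pics/w1.png",p)
P=cloud("wrist",d,(0,0,512,384),m)
c=np.array([.4865,-.003]); print(bar(P,c,.205,.226)); print(bar(P,c,.15,.165))
s=P[(P[:,2]>.215)&(P[:,2]<.222)]; w=P[(P[:,2]>.006)&(P[:,2]<.018)]
print(np.percentile(P[:,2],[5,50,95,99]),len(s))
E
```

```text
clock: 1.3
tool_pos: [0.4046, 0.1851, 0.3017]
orientation: [-180.0, 0.0, -61.7]
force: [1.8, 1.0, -0.3]
opening: 0.0877
gripper_force: 0.0
clock: 2.0
tool_pos: [0.4851, 0.0335, 0.3014]
orientation: [180.0, 0.0, -61.6]
force: [-0.0, 0.5, 0.2]
opening: 0.088
gripper_force: 0.0
[ 27.2  -0.1 -15.2  -0.  -74.9   1.2]
(2512, array([ 0.4883, -0.0042,  0.2174]), np.float64(118.84530473608713), ((486.089111328125, -0.8028602600097656), (13.989891052246094, 129.03163146972656), 28.78340721130371))
(997, array([ 0.4874, -0.001 ,  0.1585]), np.float64(-160.36828998073776), ((486.24029541015625, -0.9168548583984375), (60.84450149536133, 53.08133316040039), 19.1886043548584))
[-0.00087231  0.013024    0.41235512  0.41789022] 2436
```

View pics/w1.png

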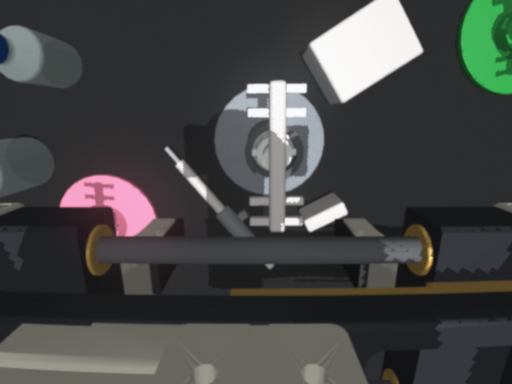

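The wrist view shows the bar vertical at column 278, rows 80–230, clear of the timer and pipette. The fit is 14.0 x 129.0 mm centred at (0.4861,-0.0008), angle -61.2°, concentric with the collar. The stem below is wider than the bar, so I keep the fingertips above z = 0.195.

```bash
python3 -m crank '[[[0.001,-0.0344,0],[0,0,0.4],1],[[0,0,-0.03],[0,0,0],1],[[0,0,-0.03],[0,0,0],1],[[0,0,-0.03],[0,0,0],1],[[0,0,-0.0134],[0,0,0],1],[[0,0,0],[0,0,0],1],[[0,0,0],[0,0,0],1],[[0,0,0],[0,0,0],-1],[[0,0,0],[0,0,0],-1],[[0,0,0],[0,0,0],-1],[[0,0,0],[0,0,0],-1],[[0,0,0],[0,0,0],-1]]'
python3 -m crank '[[[0,0,0],[0,0,0],-1],[[0,0,0],[0,0,0],-1],[[0,0,0],[0,0,0],-1]]'
```

```text
clock: 3.25
tool_pos: [0.4865, -0.0013, 0.1983]
orientation: [-180.0, -0.0, -61.2]
force: [-0.0, 0.0, 0.5]
opening: 0.0531
gripper_force: 0.0
clock: 3.55
tool_pos: [0.4864, -0.0014, 0.1981]
orientation: [180.0, -0.0, -61.2]
force: [0.3, -0.2, -0.1]
opening: 0.0289
gripper_force: 0.0
```

```bash
python3 -m crank '[[[0,0,0],[0,0,0],-1],[[0,0,0],[0,0,0],-1],[[0,0,0],[0,0,0],-1],[[0,0,0],[0,0,0],-1],[[0,0,0],[0,0,0],-1]]'
python3 -m crank '[[[0,0,-0.002],[0,0,0],-1],[[0,0,-0.002],[0,0,0],-1],[[0,0,-0.002],[0,0,0],-1],[[0,0,-0.001],[0,0,0],-1],[[0,0,0],[0,0,0],-1],[[0,0,0],[0,0,0],-1],[[0,0,0],[0,0,0],-1]]'
```

```text
clock: 4.05
tool_pos: [0.4863, -0.0014, 0.1982]
orientation: [180.0, -0.0, -61.2]
force: [-0.7, -1.7, -0.5]
opening: 0.014
gripper_force: 30.0
clock: 4.75
tool_pos: [0.4864, -0.0014, 0.1914]
orientation: [-180.0, -0.0, -61.2]
force: [-3.3, -0.7, 5.4]
opening: 0.0136
gripper_force: 30.0
```

```bash
python3 -m crank '[[[0,0,0],[0,0,5],-1],[[0,0,0],[0,0,5],-1],[[0,0,0],[0,0,5],-1],[[0,0,0],[0,0,5],-1],[[0,0,0],[0,0,5],-1],[[0,0,0],[0,0,5],-1],[[0,0,0],[0,0,0],-1],[[0,0,0],[0,0,0],-1]]'
python3 -c "
from plant import ctrl;o=ctrl.get_obs();print(o['moment'],o['joint_pos'].round(1))"
```

```text
clock: 5.55
tool_pos: [0.4866, -0.0012, 0.1915]
orientation: [-180.0, -0.0, -31.2]
force: [-2.7, -0.5, 5.9]
opening: 0.0138
gripper_force: 30.0
[0.0883086  0.98298324 0.01029566] [ 23.1   4.2 -25.4   0.  -60.3  35.7]
```

```bash
python3 -m crank '[[[0,0,0],[0,0,5],-1],[[0,0,0],[0,0,5],-1],[[0,0,0],[0,0,5],-1],[[0,0,0],[0,0,5],-1],[[0,0,0],[0,0,5],-1],[[0,0,0],[0,0,3.5],-1],[[0,0,0],[0,0,0],-1],[[0,0,0],[0,0,0],-1]]'
python3 -m crank '[[[0,0,0.006],[0,0,0],-1],[[0,0,0.006],[0,0,0],-1],[[0,0,0.006],[0,0,0],-1],[[0,0,0],[0,0,0],-1],[[0,0,0],[0,0,0],-1]]'
python3 -c "
from plant import ctrl;o=ctrl.get_obs();print(o['moment'],o['joint_pos'].round(1))"
```

```text
clock: 6.35
tool_pos: [0.4867, -0.001, 0.1915]
orientation: [-180.0, -0.0, -2.7]
force: [-3.0, 1.6, 6.1]
opening: 0.0136
gripper_force: 30.0
clock: 6.85
tool_pos: [0.4866, -0.0012, 0.2097]
orientation: [-180.0, -0.0, -2.7]
force: [-1.6, 2.6, 4.2]
opening: 0.014
gripper_force: 30.0
[ 0.74647236  0.78590124 -0.00546195] [ 23.1   3.3 -23.9  -0.  -62.8  64.2]
```

The lugs have cleared the overhang: rise is 11.5 mm and the spring is still pushing up. I draw it up to the stop.

```bash
python3 -m crank '[[[0,0,0.008],[0,0,0],-1],[[0,0,0.008],[0,0,0],-1],[[0,0,0.008],[0,0,0],-1],[[0,0,0.008],[0,0,0],-1],[[0,0,0.006],[0,0,0],-1],[[0,0,0.004],[0,0,0],-1],[[0,0,0.002],[0,0,0],-1],[[0,0,0],[0,0,0],-1],[[0,0,0],[0,0,0],-1]]'
python3 -m crank '[[[0,0,0.001],[0,0,0],-1],[[0,0,0.001],[0,0,0],-1],[[0,0,0],[0,0,0],-1],[[0,0,0],[0,0,0],-1]]'
python3 -c "
from plant import ctrl;o=ctrl.get_obs();print(o['moment'],o['joint_pos'].round(1))"
```

```text
clock: 7.75
tool_pos: [0.4864, -0.0013, 0.2531]
orientation: [-180.0, 0.0, -2.7]
force: [1.4, 3.6, -6.0]
opening: 0.0137
gripper_force: 30.0
clock: 8.15
tool_pos: [0.4864, -0.0013, 0.2551]
orientation: [-180.0, 0.0, -2.7]
force: [1.4, 3.0, -6.5]
opening: 0.0137
gripper_force: 30.0
[ 1.13977047 -0.61241371 -0.01438019] [ 23.1   1.4 -19.7  -0.  -68.9  64.2]
```

```bash
python3 -m crank '[[[0,0,0.001],[0,0,0],-1],[[0,0,0],[0,0,0],-1],[[0,0,0],[0,0,0],-1]]'
python3 -m crank '[[[0,0,0.0005],[0,0,0],-1],[[0,0,0],[0,0,0],-1],[[0,0,0],[0,0,0],-1]]'
```

```text
clock: 8.45
tool_pos: [0.4862, -0.0012, 0.2552]
orientation: [-180.0, 0.1, -2.7]
force: [5.2, 2.8, -16.3]
opening: 0.0139
gripper_force: 30.0
clock: 8.75
tool_pos: [0.486, -0.0012, 0.2553]
orientation: [180.0, 0.1, -2.7]
force: [5.7, 1.5, -18.4]
opening: 0.0138
gripper_force: 30.0
```

At the upper stop. I back off slightly and turn slowly, watching the moment.

```bash
cat > m.sh <<'E'
python3 -c "
from plant import ctrl;o=ctrl.get_obs();print('Mz',o['moment'].round(3),'yaw',o['orientation'][2].round(2),o['tool_pos'].round(4),o['force'].round(1))"
E
python3 -m crank '[[[0,0,-0.0008],[0,0,0],-1],[[0,0,0],[0,0,1],-1],[[0,0,0],[0,0,1],-1],[[0,0,0],[0,0,0],-1]]' >/dev/null; sh m.sh
python3 -m crank '[[[0,0,0],[0,0,1],-1],[[0,0,0],[0,0,1],-1],[[0,0,0],[0,0,0],-1]]'  >/dev/null; sh m.sh
python3 -m crank '[[[0,0,0],[0,0,1],-1],[[0,0,0],[0,0,1],-1],[[0,0,0],[0,0,0],-1]]'  >/dev/null; sh m.sh
```

```text
Mz [ 1.006 -1.75  -0.053] yaw -0.64 [ 0.4862 -0.0012  0.2552] [  4.    3.2 -16.9]
Mz [ 1.087 -1.753  0.003] yaw 1.36 [ 0.4862 -0.0013  0.2552] [  4.2   2.9 -15.5]
Mz [ 1.029 -1.765 -0.018] yaw 3.36 [ 0.4861 -0.0012  0.2552] [  4.1   2.4 -16.3]
```

```bash
python3 -m crank '[[[0,0,0],[0,0,1],-1],[[0,0,0],[0,0,1],-1],[[0,0,0],[0,0,0],-1]]' >/dev/null; sh m.sh
python3 -m crank '[[[0,0,0],[0,0,1],-1],[[0,0,0],[0,0,1],-1],[[0,0,0],[0,0,0],-1]]'  >/dev/null; sh m.sh
python3 -m crank '[[[0,0,0],[0,0,1],-1],[[0,0,0],[0,0,1],-1],[[0,0,0],[0,0,0],-1]]'  >/dev/null; sh m.sh
```

```text
Mz [ 0.964 -1.732 -0.068] yaw 5.35 [ 0.4862 -0.0013  0.2552] [  4.    2.4 -17.1]
Mz [ 0.813 -1.86  -0.187] yaw 7.32 [ 0.4861 -0.0014  0.2552] [  5.2   1.9 -17.2]
Mz [ 0.474 -1.93  -0.341] yaw 9.3 [ 0.486  -0.0015  0.2553] [  4.2   1.  -20.4]
```

The moment builds from about yaw 6, which suggests the button has caught in the hole. I turn back and lower a little to test this.

```bash
python3 -m crank '[[[0,0,0],[0,0,-2],-1],[[0,0,0],[0,0,-2],-1],[[0,0,0],[0,0,-1],-1],[[0,0,-0.001],[0,0,0],-1],[[0,0,0],[0,0,0],-1]]' >/dev/null; sh m.sh
python3 -m crank '[[[0,0,-0.001],[0,0,0],-1],[[0,0,-0.001],[0,0,0],-1],[[0,0,0],[0,0,0],-1],[[0,0,0],[0,0,0],-1]]'  >/dev/null; sh m.sh
python3 -m crank '[[[0,0,-0.001],[0,0,0],-1],[[0,0,0],[0,0,0],-1],[[0,0,0],[0,0,0],-1]]'  >/dev/null; sh m.sh
python3 - <<'E'
from h import *
p,d=imaging.snapshot("scene"); cv2.imwrite("pics/s2.png",cv2.resize(p[130:270,210:340],(780,600)[:2],interpolation=cv2.INTER_CUBIC))
E
```

```text
Mz [ 1.075 -0.804 -0.006] yaw 4.31 [ 0.4863 -0.0012  0.2552] [  2.9   2.8 -14.4]
Mz [ 1.452  0.136 -0.03 ] yaw 4.29 [ 0.4865 -0.0013  0.2533] [ 0.7  3.  -5.6]
Mz [ 1.464  0.527 -0.015] yaw 4.28 [ 0.4866 -0.0013  0.2523] [-1.4  4.3 -3.2]
```

View pics/s2.png

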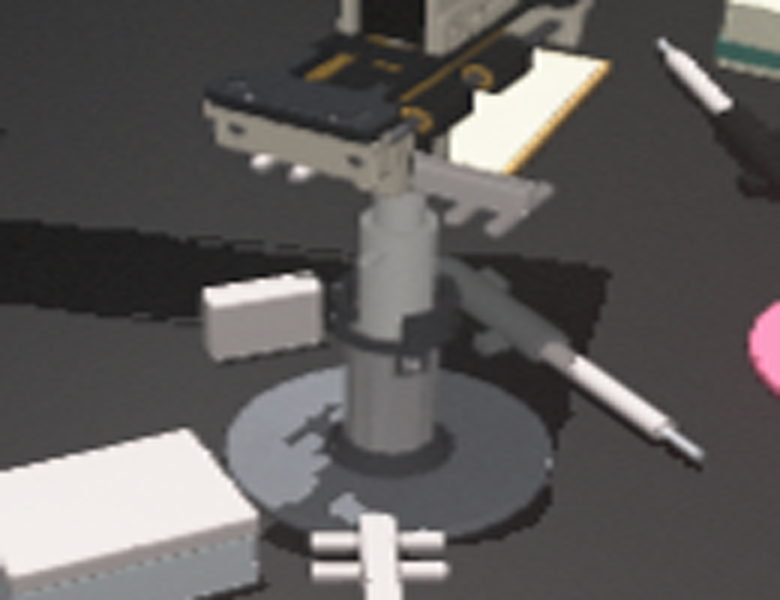

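The enlarged scene view shows the frame at (413,362) now filled with something light: the button in the hole. I confirm by lowering until the load is carried.

```bash
for i in 1 2; do python3 -m crank '[[[0,0,-0.001],[0,0,0],-1],[[0,0,0],[0,0,0],-1],[[0,0,0],[0,0,0],-1]]'  >/dev/null; sh m.sh; done
python3 -m crank '[[[0,0,0],[0,0,-2],-1],[[0,0,0],[0,0,-2],-1],[[0,0,0],[0,0,0],-1]]' >/dev/null; sh m.sh
python3 -m crank '[[[0,0,0],[0,0,-2],-1],[[0,0,0],[0,0,-1],-1],[[0,0,0],[0,0,0],-1]]' >/dev/null; sh m.sh
```

```text
Mz [ 1.681  1.36  -0.022] yaw 4.3 [ 0.4868 -0.0013  0.2519] [-3.   5.7  4.1]
Mz [ 1.936  2.216 -0.034] yaw 4.3 [ 0.4869 -0.0014  0.2517] [-4.7  4.4  9.7]
Mz [1.987 2.073 0.089] yaw 0.25 [ 0.487  -0.0013  0.2517] [-5.6  4.9  8.1]
Mz [1.928 2.076 0.088] yaw -2.71 [ 0.487  -0.0014  0.2517] [-5.5  5.1  8.7]
```

```bash
python3 -m crank '[[[0,0,0.001],[0,0,2],-1],[[0,0,0.0007],[0,0,2],-1],[[0,0,0],[0,0,2],-1],[[0,0,0],[0,0,0],-1],[[0,0,0],[0,0,0],-1]]' >/dev/null; sh m.sh
python3 -m crank '[[[0,0,0],[0,0,0],-0.6],[[0,0,0],[0,0,0],-0.4],[[0,0,0],[0,0,0],0],[[0,0,0],[0,0,0],0.3],[[0,0,0],[0,0,0],0.3],[[0,0,0],[0,0,0],0.3],[[0,0,0],[0,0,0],0.3],[[0,0,0],[0,0,0],0.3]]'; sh m.sh
```

```text
Mz [ 1.565  0.85  -0.042] yaw 3.23 [ 0.4867 -0.0013  0.252 ] [-3.   3.8  1. ]
clock: 14.4
tool_pos: [0.4864, -0.0013, 0.2516]
orientation: [180.0, -0.0, 3.3]
force: [-0.7, 0.2, -0.2]
opening: 0.0568
gripper_force: 0.0
Mz [-0.032  0.035 -0.008] yaw 3.28 [ 0.4864 -0.0013  0.2516] [-0.7  0.2 -0.2]
```

Released with no force left. I lift clear and back off, then check.

```bash
python3 -m crank '[[[0,0,0.02],[0,0,0],0.3],[[0,0,0.04],[0,0,0],0.3],[[0,0,0.04],[0,0,0],0.3],[[-0.01,0.045,0],[0,0,0],0.3],[[-0.01,0.045,0],[0,0,0],0.3],[[-0.01,0.045,0],[0,0,0],0.3],[[-0.01,0.045,0],[0,0,0],0.3],[[0,0,0],[0,0,0],0.3],[[0,0,0],[0,0,0],0.3]]'
python3 - <<'E'
from h import *
m=imaging.camera_model("wrist");p,d=imaging.snapshot("wrist")
P=cloud("wrist",d,(0,0,512,384),m); print(bar(P,np.array([.4865,-.001]),.255,.29))
p,d=imaging.snapshot("scene"); cv2.imwrite("pics/s3.png",cv2.resize(p[130:270,210:340],(780,600),interpolation=cv2.INTER_CUBIC))
P=cloud("scene",d,(210,100,340,270)); print(bar(P,np.array([.4865,-.001]),.255,.29))
E
```

```text
clock: 15.3
tool_pos: [0.4461, 0.1797, 0.3514]
orientation: [180.0, 0.0, 3.4]
force: [0.0, 0.2, 0.4]
opening: 0.0569
gripper_force: 0.0
(3740, array([0.5007, 0.0042, 0.2661]), np.float64(-176.90644017939977), ((495.4918518066406, 0.2478313446044922), (109.9959487915039, 51.495750427246094), 3.108224391937256))
(439, array([ 0.4894, -0.0069,  0.2658]), np.float64(4.2196784540991645), ((485.5862731933594, -2.6481666564941406), (129.32559204101562, 51.136043548583984), 4.260087966918945))
```

View pics/s3.png

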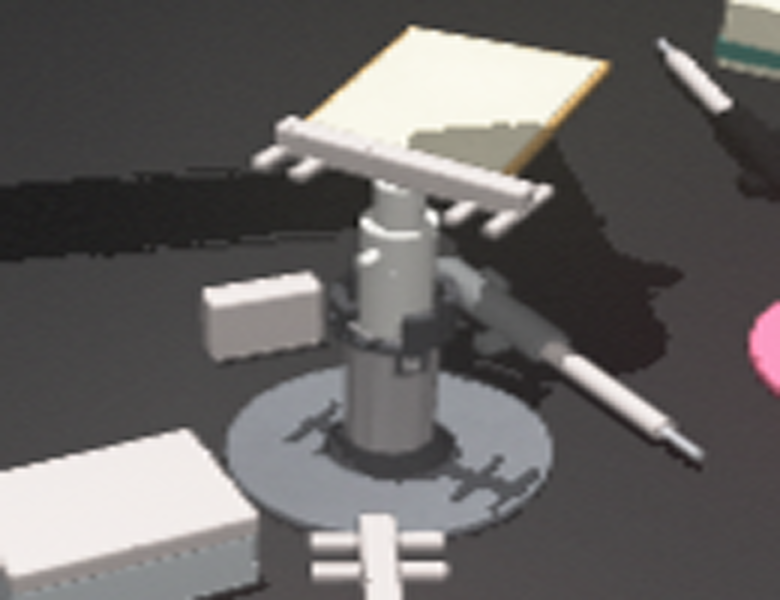

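The crop shows the bar free of the gripper and still up. The button stands in the frame at (412,362), and the timer, pipette and box are where they were. An unlocked tube would have sunk to about 0.242, so it is locked.

```bash
python3 -c "
from plant import close_job; print(close_job())"
```

```text
the job is handed in; nothing more can be done
None
```

The grey stand's crossbar is up and released, with the button out through the sleeve hole; the bar stayed up by itself after I let go. The things beside it look unmoved, and I handed the job in at about 15 s.

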